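# Refit the gallery rail of the glass shelf

### The job

Refit the chrome gallery rail along the front of the little glass shelf. First set whichever thing is standing in the rail's line back into the gap behind it, upright on the glass and clear of the rail; then slide the rail through both eyelets, coming from the end of the shelf that is not blocked, until it sticks out equally far on both sides, and let go. Leave everything else standing where it is.

Things in the scene. Friction and masses are not known exactly. Their poses are not given: they have to be found in the camera images.
- shelf: Low counter-top shelf, fixed: a glass plate on four chrome legs, with two chrome eyelet posts near its front edge. Origin on the counter straight below the middle of the line through the eyelets; x points from the front edge to the back, y along the eyelet line, z up. The glass spans x -20 to 135 mm, y -180 to 180 mm, its top is 50 mm above the counter.
- eyes (a point): The point midway between the two eyelets, 75 mm above the counter (25 mm above the glass), axes as the shelf's. Each eyelet is a chrome ring round the y axis, centred at y = -75 and +75 mm, 10 mm long (|y| from 70 to 80 mm), bore 12.5 mm, outside 21 mm, on a thin stem.
- rail: Straight chrome rod along its own y, 9 mm thick, 280 mm long, about 50 g, both ends alike: brass-tipped, tapering over the last 8 mm to 5 mm. Origin at its middle. It has no stop. At the start it lies level across the two end rims of the tray (axis 26.5 mm above the counter), about 70 mm overhanging at each end; it may be put in from either side, either end first.
- rail_end_a (a point): Centre of the rail's end at its own y = +140 mm.
- rail_end_b (a point): Centre of the rail's end at its own y = -140 mm.
- tray: Low open wooden tray, fixed to the counter, 100 mm (x) by 140 mm (y), 22 mm high; origin at the centre of its underside. The rail lies across it, roughly along its y.
- jar: Closed white pill jar with a green band, 42 mm in diameter, 65 mm tall; origin at the centre of its underside. One of the four things on the glass: three stand in a row about 70 mm behind the eyelet line, and one (any of the four) stands in that line between the eyelets, in front of the only wide gap in the row.
- cup: Clear plastic measuring cup with red marks, standing open end up on the glass: 38 mm across at the foot, 47 mm at the rim, 52 mm tall, about 25 g; origin at the centre of its underside.
- spray: Nasal spray bottle, white body with an orange band and orange nozzle, 72 mm tall: 33 mm in diameter up to 36 mm height, narrower above; origin at the centre of its underside.
- tin: Small aluminium tin with a press lid (blue disc on top): body 54 mm, lid 56 mm in diameter, 32 mm tall in all; origin at the centre of its underside.
- mouthwash: Tall turquoise mouthwash bottle, 62 mm in diameter, 167 mm tall, on the counter about 0.3 m from the shelf's middle in line with the eyelets, off one end of the shelf (left or right): it blocks that end for the rail. Leave it alone. Origin at the centre of its underside.
- soap_dish: White soap dish with a bar of soap, 115 x 82 mm, 35 mm high, on the counter off the other end of the shelf; low enough for the rail and gripper to pass over it. Leave it alone. Origin at the centre of its underside.
- floss: White dental floss box 45 x 45 x 16 mm lying on the counter to the right. Leave it alone. Origin at the centre of its underside.
- deodorant: Grey and blue deodorant stick, 30 x 58 mm, 105 mm tall, on the counter to the left. Leave it alone. Origin at the centre of its underside.
- lens_case: Contact lens case with one white and one blue cap, 55 x 25 mm, 12 mm high, lying in the tray beneath the rail. Leave it alone. Origin at the centre of its underside.

How it is judged:
By the outcome, as a careful person would: the job done as asked, in the order asked, and still so for the second after the job is handed in, with the robot touching nothing.
It also fails if it takes over 64 s, if anything falls off the work surface, if the arm or the gripper's body presses on something with over 40 N, if the wrist force passes 120 N, or if a joint passes its speed limit or range.

### The arm

A 6-joint arm with a two-finger parallel gripper is mounted at the origin on the work surface. World frame = base frame: x ahead of the robot, y to its left, z up, the work surface at z = 0. Lengths are in m, angles in rad, forces in N, time in s.
With the tool pointing down it reaches from about 0.3 to 0.85 m from the base axis. Payload 4.2 kg.
Tool frame: the origin (TCP) lies where the fingers leave the gripper's body, on its centre line; the fingertips stand 78 mm ahead of it and the grasp point (between the pads) lies 60 mm ahead of it; z points along the fingers, y is the direction in which the jaws open and shut (so a half turn about z gives the same grasp; the last joint's range is limited). The gripper opens to 91 mm and grips with 3 to 60 N. Pads are 32 mm wide; open, the fingers measure 118 mm over their backs; the gripper's body (76 mm by 178 mm) begins 60 mm behind the grasp point.
Start: joints at [-1.201, 0.32, 1.565, -0, 1.257, -0.02], TCP at [0.219, -0.532, 0.292] pointing down, gripper open.
Joint ranges: [-3.11, 3.11], [-0.84, 2.01], [0.21, 2.61], [-1.34, 4.49], [0.05, 2.63], [-2.56, 2.56]. Speed limits (rad/s): [2.57, 2.57, 3.14, 3.14, 3.14, 3.14].

### API

Orientations are given as a unit quaternion [w, x, y, z].
In Python, from rig import * gives the robot as it stands. The module is installed in compiled form; this text tells all that it offers.
- The arm moves only by the tool drive_tool, never from a script. Its argument "motion" is a list of rows, each an object with "dp": the shift along the tool's x, y, z in cm, a list of three; "delta_rot": the turn, a rotation vector about the tool's x, y, z in degrees, a list of three. In form: [{"dp": [dx, dy, dz], "delta_rot": [rx, ry, rz]}, ...]. A call has 1 to 12 rows; each row shifts and turns the pose as measured when the row begins, along the tool's axes as they then stand; what a row does not reach is not made up. A row lasts 1/10 s, in which the tool goes at most 50 mm and 8.59 degrees, less where a joint would pass 70% of its speed; a pose out of reach is approached as far as the arm can. A call with a gripper value outside its range is refused whole. "jaw" is the opening, from 0 (shut) to 1 (fully open), set as the call begins (left out, the last holds). The fingers move at their own pace and stop on an object; "grip_force" is the grip in N (left out, the last holds). Time passes only in rows, so rows that do not move let the fingers close. It gives the time, the measured TCP pose, the force and the opening at its end, in the units of the state.
- get_state(): the state, without advancing time (a new reading comes with each control period).
- grab_frame(name): name is "side" or "top"; returns a dict with "image" (420x560x3 uint8, red, green, blue), "z_map" (420x560 float32, m along the optical axis (not along the pixel's ray), 0 where there is no reading), "camera_matrix" (3x3 intrinsics, pixels), "world_from_camera" (4x4, takes a point from camera to world coordinates). Camera axes: x right, y down, z forward; pixel columns grow to the right and rows downward; lengths in m; the calibration is good to about 2 mm. A picture is of the moment at which its call begins.
- finish_job(): hands the job in, once; it reports no verdict.
Trained networks look in a picture, given as the dict that the camera call returned (one of the last four; its "shot" number tells which), for a name from the list of things; names that differ only in an ending like _2 or _b are one class to them, and where a whole thing is asked for, a point or a joint stands for the part that bears it (a point fixed in the world has none). Each returns a list of dicts, best first, with "p" (0 to 1); they miss things now and then, are a little off and sometimes report something else, mostly with a low value. They report only what shows in the picture. A call takes as long as a camera call.
- silhouettes(thing, picture): "region" (420x560 bool, what is visible of it) and "point" ([column, row] as shares, 0 to 1, of the picture: columns of its width, rows of its height, amid what is visible of it).
- place_of(thing, picture): "point" ([column, row] as shares, 0 to 1, of the picture: columns of its width, rows of its height: a listed point, or the origin of a listed thing).
The state is a dict: "t": time; "joint_pos": joint angles; "joint_velocities": joint speeds; "tau": joint torques, N m; "eef_pos": TCP position; "ee_rot": TCP orientation; "ft_force": force on the tool from outside, world axes, zero at the start; "moment": the same for the moment, N m; "width": finger opening in m.
Only numpy, scipy, OpenCV 4.12 (cv2) and the standard library are available. Lean on these libraries where they do the work, as an engineer would, in place of code of your own. Each camera call takes 0.05 s, during which the arm holds its last target. There are 200 camera calls.

## Working session

There is one attempt and no reset: what is moved stays moved. The work goes in short steps, Python scripts to look and compute and a tool call to move; the robot and the scene stay as the last step left them, time stands still between calls to the robot, and variables do not carry over. Pictures are saved under pics/ and viewed, about 8 in all and at most 12, crops included, and the job is handed in when it is done.

Besides the shell and the picture viewer there is one more tool, called after ">>>" by a JSON object that holds its "api" and its "payload". drive_tool: Moves the arm, as the interface text tells. Its arguments: {"type":"object","properties":{"motion":{"type":"array","items":{"type":"object","properties":{"dp":{"type":"array","items":{"type":"number"}},"delta_rot":{"type":"array","items":{"type":"number"}}}}},"jaw":{"type":"number"},"grip_force":{"type":"number"}},"required":["motion"]}

```bash
mkdir -p pics; cat > h.py <<'E'
from rig import *
import numpy as np, cv2
def save(f,name): cv2.imwrite(f'pics/{name}.png',f['image'][:,:,::-1])
def px(f,pt): return np.array([pt[0]*560,pt[1]*420])
def ray(f,uv):
    K=f['camera_matrix'];T=f['world_from_camera']
    d=T[:3,:3]@np.linalg.solve(K,[uv[0],uv[1],1]);return T[:3,3],d
def at_z(f,uv,z):
    o,d=ray(f,uv);return o+d*(z-o[2])/d[2]
def cloud(f,mask=None):
    K=f['camera_matrix'];T=f['world_from_camera'];Z=f['z_map']
    m=(Z>0) if mask is None else (mask&(Z>0))
    v,u=np.nonzero(m);z=Z[m];P=np.stack([(u+.5-K[0,2])/K[0,0]*z,(v+.5-K[1,2])/K[1,1]*z,z])
    return (T[:3,:3]@P).T+T[:3,3]
def proj(f,p):
    T=np.linalg.inv(f['world_from_camera']);c=T[:3,:3]@np.array(p)+T[:3,3];q=f['camera_matrix']@c;return q[:2]/q[2]
E
python3 - <<'E'
from h import *
s=get_state();print({k:np.round(v,3) for k,v in s.items()})
H=dict(shelf=0,eyes=.075,rail=.0265,rail_end_a=.0265,tray=0,jar=.05,cup=.05,spray=.05,tin=.05,mouthwash=0,soap_dish=0,floss=0,deodorant=0,lens_case=.005)
F={n:grab_frame(n) for n in('side','top')}
for n,f in F.items():
    save(f,n+'0');print(n,np.round(f['world_from_camera'],3).tolist(),f['camera_matrix'][0,0])
    for k,z in H.items():
        for r in place_of(k,f)[:3]:
            if r['p']>.25: print(n,k,round(r['p'],2),px(f,r['point']).round(1),at_z(f,px(f,r['point']),z).round(4)[:2])
E
```

```text
{'t': np.float64(0.0), 'joint_pos': array([-1.201,  0.32 ,  1.566, -0.   ,  1.257, -0.02 ]), 'joint_velocities': array([ 0.001, -0.001,  0.001, -0.001,  0.001, -0.001]), 'tau': array([ 2.0000e-03, -4.1246e+01, -2.3197e+01,  7.3000e-02,  4.6000e-02,
       -0.0000e+00]), 'eef_pos': array([ 0.218, -0.532,  0.291]), 'ee_rot': array([-0.001,  0.981,  0.194, -0.   ]), 'ft_force': array([ 0.543,  0.833, -0.8  ]), 'moment': array([-0.027,  0.02 , -0.021]), 'width': np.float64(0.091)}
side [[-0.6, 0.485, -0.636, 1.147], [0.8, 0.348, -0.489, 0.537], [-0.016, -0.802, -0.597, 0.636], [0.0, 0.0, 0.0, 1.0]] 445.7838823033875
side shelf 0.7 [253.6 235.3] [0.5757 0.0078]
side eyes 0.78 [247.8 208.8] [0.5819 0.0023]
side rail 0.68 [270.1 189.5] [ 0.4392 -0.052 ]
side rail 0.57 [269.2 195.1] [ 0.4597 -0.0385]
side rail_end_a 0.79 [226.1 178.1] [ 0.4635 -0.1774]
side rail_end_a 0.58 [321.5 211. ] [0.4405 0.1001]
side tray 0.61 [273.2 198.3] [ 0.435  -0.0465]
side jar 0.87 [251.6 219.2] [0.5811 0.0104]
side jar 0.34 [249.8 209.3] [ 0.5555 -0.0166]
side cup 0.75 [188.2 209.7] [ 0.6374 -0.1281]
side cup 
[... 853 characters left out ...]
end_a 0.86 [255.5 254.9] [0.4226 0.0975]
top rail_end_a 0.69 [375.9 245.4] [ 0.4446 -0.1772]
top tray 0.98 [314.9 246.7] [ 0.4423 -0.0407]
top jar 0.79 [292.4 185.1] [0.5794 0.0142]
top jar 0.29 [294.4 187.3] [0.5743 0.0096]
top cup 0.89 [357.2 156.8] [ 0.6462 -0.1352]
top spray 0.52 [327.5 157. ] [ 0.6454 -0.0668]
top tin 0.84 [259.4 149.5] [0.6624 0.0896]
top tin 0.29 [295.2 185.2] [0.5792 0.0078]
top mouthwash 0.68 [159.6 182.8] [0.5939 0.3294]
top soap_dish 0.78 [423.5 188.6] [ 0.5819 -0.3041]
top floss 0.74 [393.1 249.5] [ 0.4362 -0.2246]
top deodorant 0.88 [135.4 262.8] [0.4044 0.3771]
top lens_case 0.54 [321.7 247.9] [ 0.4394 -0.0561]
top lens_case 0.53 [325.7 157.7] [ 0.656  -0.0693]
```

View pics/top0.png

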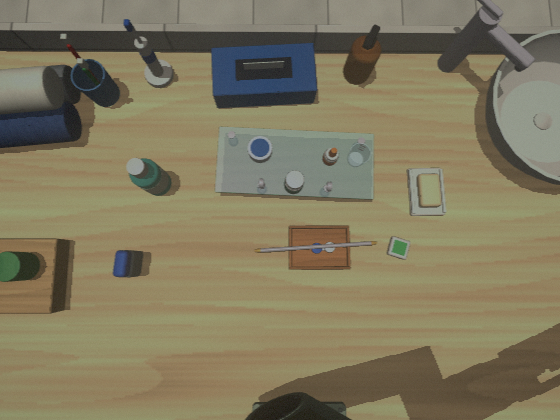

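View pics/side0.png

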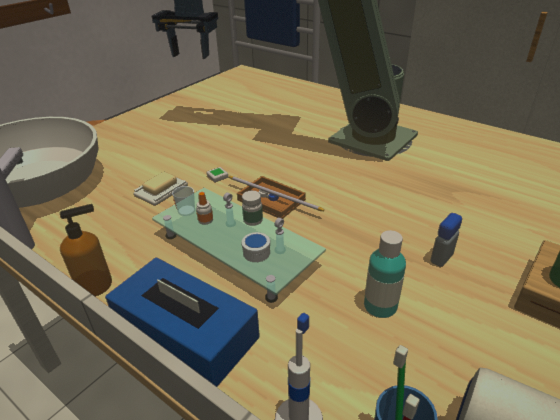

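```bash
python3 - <<'E'
from h import *
from scipy.optimize import least_squares
for n in('top','side'):
    f=grab_frame(n)
    for k in('jar','cup','spray','tin','rail','shelf'):
        for r in silhouettes(k,f)[:1]:
            c=cloud(f,r['region']);print(n,k,round(r['p'],2),len(c),end=' ')
            if len(c)<10: print();continue
            print('z',np.percentile(c[:,2],[2,50,98]).round(3),end=' ')
            zt=np.percentile(c[:,2],95)
            t=c[c[:,2]>zt-.006] if k!='rail' else c
            print('top xy',((t[:,:2].min(0)+t[:,:2].max(0))/2).round(4),'span',np.ptp(t[:,:2],axis=0).round(3))
            if k=='rail':
                v,u=np.nonzero(r['region']);L=cv2.fitLine(np.stack([u,v],1).astype(np.float32),cv2.DIST_HUBER,0,.01,.01).ravel()
                s=(u-L[2])*L[0]+(v-L[3])*L[1]
                a,b=[at_z(f,L[2:]+.5+L[:2]*q,.0285) for q in(s.min()-.5,s.max()+.5)]
                print('rail',a.round(4),b.round(4),np.linalg.norm(a-b),'yaw from y deg',np.degrees(np.arctan2(-(a-b)[0],(a-b)[1])))
    # eyelets: points 60-90 mm height near line
    c=cloud(f);m=(c[:,2]>.062)&(c[:,2]<.09)&(abs(c[:,0]-.572)<.025)&(abs(c[:,1])<.12)
    for sgn in(1,-1):
        q=c[m&(c[:,1]*sgn>.045)];print(n,'eye',sgn,len(q),q.mean(0).round(4) if len(q) else'',np.r_[q.min(0),q.max(0)].round(3) if len(q) else '')
    # glass extents
E
```

```text
top jar 0.85 371 z [0.061 0.114 0.118] top xy [0.5776 0.0133] span [0.037 0.038]
top cup 0.56 403 z [0.051 0.073 0.102] top xy [ 0.6396 -0.129 ] span [0.045 0.044]
top spray 0.6 232 z [0.052 0.095 0.124] top xy [ 0.6387 -0.0695] span [0.012 0.013]
top tin 0.97 528 z [0.056 0.082 0.085] top xy [0.6564 0.0885] span [0.053 0.053]
top rail 0.96 472 z [0.    0.03  0.034] top xy [ 0.4418 -0.0392] span [0.023 0.269]
rail [0.4325 0.0964 0.0285] [ 0.4501 -0.1748  0.0285] 0.2718269617676739 yaw from y deg 3.707876972076832
top shelf 0.96 8874 z [0.046 0.05  0.055] top xy [0.6315 0.0069] span [0.169 0.364]
top eye 1 42 [0.5762 0.0853 0.083 ] [0.568 0.081 0.076 0.589 0.09  0.087]
top eye -1 51 [ 0.5706 -0.0641  0.0809] [ 0.562 -0.07   0.067  0.58  -0.059  0.087]
side jar 0.62 601 z [0.053 0.093 0.115] top xy [0.5833 0.0157] span [0.035 0.037]
side cup 0.86 530 z [0.053 0.085 0.101] top xy [ 0.6435 -0.1268] span [0.046 0.047]
side spray 0.56 345 z [0.053 0.083 0.12 ] top xy [ 0.645  -0.0646] span [0.01 0.01]
side tin 0.78 684 z [0.052 0.08  0.083] top xy [0.6622 0.0922] span [0.053 0.051]
side rail 0.67 405 z [-0.001  0.028  0.032] top xy [ 0.4273 -0.0441] span [0.062 0.29 ]
rail [ 0.4569 -0.1704  0.0285] [0.4376 0.1028 0.0285] 0.27388497745860657 yaw from y deg -175.96744673150616
side shelf 0.9 6908 z [0.009 0.049 0.066] top xy [0.6373 0.0096] span [0.169 0.366]
side eye 1 79 [0.5838 0.0885 0.0763] [0.575 0.082 0.062 0.593 0.094 0.086]
side eye -1 68 [ 0.5762 -0.0612  0.0761] [ 0.566 -0.068  0.064  0.586 -0.056  0.087]
```

The top view shows the white jar standing between the eyelets (px 294,182). The tin (260,148), spray (331,156) and cup (359,152) form the row behind. The gap is between tin and spray. The mouthwash (145,175) blocks the left end, so the rail goes in from the right over the soap dish. The side view agrees.

```bash
cat >> h.py <<'E'
from scipy.spatial.transform import Rotation as R
import sys,json
def cur():
    s=get_state();q=s['ee_rot'];return s['eef_pos'],R.from_quat([q[1],q[2],q[3],q[0]])
def Rd(yaw): # tool down, tool y at world yaw(deg): x_tool = y_tool x z_tool
    y=np.array([np.cos(np.radians(yaw)),np.sin(np.radians(yaw)),0]);z=np.array([0,0,-1.]);return R.from_matrix(np.stack([np.cross(y,z),y,z],1))
def plan(p1,yaw,n):
    p0,r0=cur();r1=Rd(yaw);w=(r0.inv()*r1).as_rotvec()
    print('from',p0.round(4),'rotvec',np.degrees(w).round(1))
    for k in range(n):
        rk=r0*R.from_rotvec(w*k/n)
        print(json.dumps({"dp":(rk.inv().apply((np.array(p1)-p0)/n)*100).round(2).tolist(),"delta_rot":np.degrees(w/n).round(1).tolist()}))
E
python3 - <<'E'
from h import *
plan([.580,.0145,.25],-2.5,20)
E
```

```text
from [ 0.2185 -0.5319  0.2923] rotvec [  0.    0.  -65.2]
{"dp": [2.71, -1.84, 0.21], "delta_rot": [0.0, 0.0, -3.3]}
{"dp": [2.81, -1.68, 0.21], "delta_rot": [0.0, 0.0, -3.3]}
{"dp": [2.9, -1.52, 0.21], "delta_rot": [0.0, 0.0, -3.3]}
{"dp": [2.98, -1.35, 0.21], "delta_rot": [0.0, 0.0, -3.3]}
{"dp": [3.06, -1.18, 0.21], "delta_rot": [0.0, 0.0, -3.3]}
{"dp": [3.12, -1.01, 0.21], "delta_rot": [0.0, 0.0, -3.3]}
{"dp": [3.17, -0.83, 0.21], "delta_rot": [0.0, 0.0, -3.3]}
{"dp": [3.21, -0.65, 0.21], "delta_rot": [0.0, 0.0, -3.3]}
{"dp": [3.24, -0.46, 0.21], "delta_rot": [0.0, 0.0, -3.3]}
{"dp": [3.26, -0.28, 0.21], "delta_rot": [0.0, 0.0, -3.3]}
{"dp": [3.27, -0.09, 0.21], "delta_rot": [0.0, 0.0, -3.3]}
{"dp": [3.27, 0.1, 0.21], "delta_rot": [0.0, 0.0, -3.3]}
{"dp": [3.26, 0.28, 0.21], "delta_rot": [0.0, 0.0, -3.3]}
{"dp": [3.24, 0.47, 0.21], "delta_rot": [0.0, 0.0, -3.3]}
{"dp": [3.21, 0.65, 0.21], "delta_rot": [0.0, 0.0, -3.3]}
{"dp": [3.17, 0.83, 0.21], "delta_rot": [0.0, 0.0, -3.3]}
{"dp": [3.12, 1.01, 0.21], "delta_rot": [0.0, 0.0, -3.3]}
{"dp": [3.05, 1.19, 0.21], "delta_rot": [0.0, 0.0, -3.3]}
{"dp": [2.98, 1.36, 0.21], "delta_rot": [0.0, 0.0, -3.3]}
{"dp": [2.9, 1.52, 0.21], "delta_rot": [0.0, 0.0, -3.3]}
```

>>> {"api": "drive_tool", "payload": {"motion": [{"dp":[2.7,-1.8,0.2],"delta_rot":[0,0,-3.3]},{"dp":[2.8,-1.7,0.2],"delta_rot":[0,0,-3.3]},{"dp":[2.9,-1.5,0.2],"delta_rot":[0,0,-3.3]},{"dp":[3,-1.35,0.2],"delta_rot":[0,0,-3.3]},{"dp":[3.05,-1.2,0.2],"delta_rot":[0,0,-3.3]},{"dp":[3.1,-1,0.2],"delta_rot":[0,0,-3.3]},{"dp":[3.2,-0.8,0.2],"delta_rot":[0,0,-3.3]},{"dp":[3.2,-0.65,0.2],"delta_rot":[0,0,-3.3]},{"dp":[3.25,-0.45,0.2],"delta_rot":[0,0,-3.3]},{"dp":[3.25,-0.3,0.2],"delta_rot":[0,0,-3.3]},{"dp":[3.25,-0.1,0.2],"delta_rot":[0,0,-3.3]},{"dp":[3.25,0.1,0.2],"delta_rot":[0,0,-3.3]}], "jaw": 0.8, "grip_force": 15}}

```text
t: 3.4
eef_pos: [0.4366, -0.1936, 0.2677]
ee_rot: [0.003, 0.852, 0.523, 0.0]
ft_force: [1.0, -0.1, -0.1]
width: 0.073
```

```bash
python3 - <<'E'
from h import *
plan([.580,.0145,.25],-2.5,10)
E
```

```text
from [ 0.4366 -0.1936  0.2677] rotvec [  0.3   0.2 -24.4]
{"dp": [2.51, 0.34, 0.17], "delta_rot": [0.0, 0.0, -2.4]}
{"dp": [2.49, 0.44, 0.17], "delta_rot": [0.0, 0.0, -2.4]}
{"dp": [2.47, 0.55, 0.17], "delta_rot": [0.0, 0.0, -2.4]}
{"dp": [2.44, 0.65, 0.17], "delta_rot": [0.0, 0.0, -2.4]}
{"dp": [2.41, 0.76, 0.17], "delta_rot": [0.0, 0.0, -2.4]}
{"dp": [2.38, 0.86, 0.18], "delta_rot": [0.0, 0.0, -2.4]}
{"dp": [2.34, 0.96, 0.18], "delta_rot": [0.0, 0.0, -2.4]}
{"dp": [2.3, 1.06, 0.18], "delta_rot": [0.0, 0.0, -2.4]}
{"dp": [2.25, 1.15, 0.18], "delta_rot": [0.0, 0.0, -2.4]}
{"dp": [2.2, 1.25, 0.18], "delta_rot": [0.0, 0.0, -2.4]}
```

>>> {"api": "drive_tool", "payload": {"motion": [{"dp":[2.5,0.35,0.2],"delta_rot":[0,0,-2.4]},{"dp":[2.5,0.45,0.2],"delta_rot":[0,0,-2.4]},{"dp":[2.5,0.55,0.2],"delta_rot":[0,0,-2.4]},{"dp":[2.45,0.65,0.2],"delta_rot":[0,0,-2.4]},{"dp":[2.4,0.75,0.2],"delta_rot":[0,0,-2.4]},{"dp":[2.4,0.85,0.2],"delta_rot":[0,0,-2.4]},{"dp":[2.35,0.95,0.2],"delta_rot":[0,0,-2.4]},{"dp":[2.3,1.05,0.2],"delta_rot":[0,0,-2.4]},{"dp":[2.25,1.15,0.2],"delta_rot":[0,0,-2.4]},{"dp":[2.2,1.25,0.2],"delta_rot":[0,0,-2.4]},{"dp":[0,0,0],"delta_rot":[0,0,0]}]}}

```text
t: 4.5
eef_pos: [0.5859, 0.0293, 0.2471]
ee_rot: [0.004, 0.716, 0.698, 0.001]
ft_force: [0.4, 0.0, -0.5]
width: 0.0732
```

```bash
python3 - <<'E'
from h import *
plan([.580,.0145,.15],-2.5,6)
f=grab_frame('side');save(f,'side1')
p,r=cur()
for nm,t in (('tip+',[0,.0455,.078]),('tip-',[0,-.0455,.078]),('tcp',[0,0,0])): print(nm,proj(f,p+r.apply(np.array(t)*[1,.8,1])).round(1))
# fingers cloud in side view: z between tips and body
c=cloud(f);q=r.inv().apply(c-p)
m=(q[:,2]>.02)&(q[:,2]<.09)&(abs(q[:,0])<.04)&(abs(q[:,1])<.08)
q=q[m];print(len(q),np.percentile(q,[1,50,99],axis=0).round(4))
for s in(1,-1):
    k=q[q[:,1]*s>.01];print(s,len(k),np.percentile(k,[1,99],axis=0).round(4))
E
```

```text
from [0.5859 0.0293 0.2471] rotvec [0.4 0.3 1. ]
{"dp": [-0.24, -0.1, 1.62], "delta_rot": [0.1, 0.0, 0.2]}
{"dp": [-0.24, -0.1, 1.62], "delta_rot": [0.1, 0.0, 0.2]}
{"dp": [-0.24, -0.1, 1.62], "delta_rot": [0.1, 0.0, 0.2]}
{"dp": [-0.25, -0.1, 1.62], "delta_rot": [0.1, 0.0, 0.2]}
{"dp": [-0.25, -0.09, 1.62], "delta_rot": [0.1, 0.0, 0.2]}
{"dp": [-0.25, -0.09, 1.62], "delta_rot": [0.1, 0.0, 0.2]}
tip+ [240.7 183.5]
tip- [265.1 168.2]
tcp [251.2 140.3]
799 [[-0.0122 -0.0454  0.0206]
 [ 0.01   -0.034   0.048 ]
 [ 0.0224  0.0513  0.0784]]
1 378 [[-0.0121  0.0377  0.0207]
 [ 0.0226  0.0516  0.0785]]
-1 421 [[-0.0125 -0.0457  0.0206]
 [ 0.022  -0.0334  0.0784]]
```

>>> {"api": "drive_tool", "payload": {"motion": [{"dp":[-0.85,-0.3,1.5],"delta_rot":[0.2,0.1,0.5]},{"dp":[-0.85,-0.3,1.5],"delta_rot":[0.2,0.1,0.5]},{"dp":[0,0,2],"delta_rot":[0,0,0]},{"dp":[0,0,2],"delta_rot":[0,0,0]},{"dp":[0,0,2],"delta_rot":[0,0,0]},{"dp":[0,0,0.7],"delta_rot":[0,0,0]},{"dp":[0,0,0],"delta_rot":[0,0,0]}]}}

```text
t: 5.25
eef_pos: [0.5751, 0.0042, 0.1497]
ee_rot: [0.002, 0.726, 0.688, -0.002]
ft_force: [0.3, -0.6, -0.3]
width: 0.0731
```

>>> {"api": "drive_tool", "payload": {"motion": [{"dp":[0,0,0]},{"dp":[0,0,0]},{"dp":[0,0,0]},{"dp":[0,0,0]},{"dp":[0,0,0]},{"dp":[0,0,0]}], "jaw": 0.3, "grip_force": 12}}

```text
invalid input
```

>>> {"api": "drive_tool", "payload": {"motion": [{"dp":[0.4,0.25,0],"delta_rot":[0,0,0]},{"dp":[0.4,0.2,0],"delta_rot":[0,0,0]},{"dp":[0,0,0],"delta_rot":[0,0,0]}]}}

```text
t: 5.55
eef_pos: [0.5814, 0.0118, 0.1523]
ee_rot: [0.004, 0.726, 0.687, -0.0]
ft_force: [-0.1, 0.7, 0.4]
width: 0.0732
```

>>> {"api": "drive_tool", "payload": {"motion": [{"dp":[0,0,0],"delta_rot":[0,0,0]},{"dp":[0,0,0],"delta_rot":[0,0,0]},{"dp":[0,0,0],"delta_rot":[0,0,0]},{"dp":[0,0,0],"delta_rot":[0,0,0]},{"dp":[0,0,0],"delta_rot":[0,0,0]},{"dp":[0,0,0],"delta_rot":[0,0,0]}], "jaw": 0.3, "grip_force": 12}}

```text
t: 6.15
eef_pos: [0.5821, 0.0122, 0.1539]
ee_rot: [0.005, 0.726, 0.688, 0.001]
ft_force: [-0.5, -0.5, 0.2]
width: 0.0417
```

>>> {"api": "drive_tool", "payload": {"motion": [{"dp":[0,0,-0.5],"delta_rot":[0,0,0]},{"dp":[0,0,-0.5],"delta_rot":[0,0,0]},{"dp":[0,1,0],"delta_rot":[0,0,0]},{"dp":[0,1.4,0],"delta_rot":[0,0,0]},{"dp":[0,1.4,0],"delta_rot":[0,0,0]},{"dp":[0,1.4,0],"delta_rot":[0,0,0]},{"dp":[0,1,0],"delta_rot":[0,0,0]},{"dp":[0,0.5,0],"delta_rot":[0,0,0]},{"dp":[0,0,0],"delta_rot":[0,0,0]}]}}

```text
t: 7.05
eef_pos: [0.6545, 0.0082, 0.1653]
ee_rot: [0.005, 0.726, 0.688, 0.001]
ft_force: [-0.4, 0.3, -0.9]
width: 0.0416
```

```bash
python3 - <<'E'
from h import *
plan([.650,.008,.157],-2.5,3)
E
```

```text
from [0.6545 0.0082 0.1653] rotvec [ 0.5  0.3 -0.6]
{"dp": [-0.01, -0.15, 0.28], "delta_rot": [0.2, 0.1, -0.2]}
{"dp": [-0.01, -0.15, 0.28], "delta_rot": [0.2, 0.1, -0.2]}
{"dp": [-0.01, -0.15, 0.28], "delta_rot": [0.2, 0.1, -0.2]}
```

>>> {"api": "drive_tool", "payload": {"motion": [{"dp":[0,-0.1,0.4],"delta_rot":[0,0,0]},{"dp":[0,-0.1,0.3],"delta_rot":[0,0,0]},{"dp":[0,0,0.2],"delta_rot":[0,0,0]},{"dp":[0,0,0],"delta_rot":[0,0,0]}]}}

```text
t: 7.45
eef_pos: [0.6505, 0.0084, 0.155]
ee_rot: [0.004, 0.726, 0.688, 0.0]
ft_force: [0.2, 0.2, -1.1]
width: 0.0414
```

>>> {"api": "drive_tool", "payload": {"motion": [{"dp":[0,0,0.15],"delta_rot":[0,0,0]},{"dp":[0,0,0],"delta_rot":[0,0,0]}]}}

```text
t: 7.65
eef_pos: [0.6504, 0.0084, 0.1541]
ee_rot: [0.004, 0.726, 0.688, 0.0]
ft_force: [-0.3, 0.7, -0.5]
width: 0.0413
```

Now release gently, then rise clear.

>>> {"api": "drive_tool", "payload": {"motion": [{"dp":[0,0,0.05],"delta_rot":[0,0,0]},{"dp":[0,0,0],"delta_rot":[0,0,0]},{"dp":[0,0,0],"delta_rot":[0,0,0]}], "jaw": 0.75}}

```text
t: 7.95
eef_pos: [0.6506, 0.0084, 0.154]
ee_rot: [0.005, 0.726, 0.688, 0.001]
ft_force: [-0.9, 0.7, -0.6]
width: 0.0624
```

>>> {"api": "drive_tool", "payload": {"motion": [{"dp":[0,0,0],"delta_rot":[0,0,0]},{"dp":[0,0,-1],"delta_rot":[0,0,0]},{"dp":[0,0,-2.5],"delta_rot":[0,0,0]},{"dp":[0,0,-3],"delta_rot":[0,0,0]},{"dp":[0,0,-2.5],"delta_rot":[0,0,0]},{"dp":[0,0,0],"delta_rot":[0,0,0]}]}}

```text
t: 8.55
eef_pos: [0.65, 0.0089, 0.2489]
ee_rot: [0.005, 0.726, 0.688, 0.001]
ft_force: [-0.1, 0.4, -0.2]
width: 0.0684
```

```bash
python3 - <<'E'
from h import *
# rail center (.444,-.038); grip 112 mm toward -y end, rail yaw 3.8deg
y=np.radians(3.8);g=np.array([.4438,-.039])-.110*np.array([-np.sin(y),np.cos(y)]);print(g)
plan([*g,.16],3.8,12)
E
```

```text
[ 0.45109013 -0.14875816]
from [0.65   0.0089 0.2489] rotvec [ 0.4  0.3 -6.9]
{"dp": [-1.4, -1.59, 0.74], "delta_rot": [0.0, 0.0, -0.6]}
{"dp": [-1.38, -1.6, 0.74], "delta_rot": [0.0, 0.0, -0.6]}
{"dp": [-1.37, -1.62, 0.74], "delta_rot": [0.0, 0.0, -0.6]}
{"dp": [-1.35, -1.63, 0.74], "delta_rot": [0.0, 0.0, -0.6]}
{"dp": [-1.33, -1.64, 0.74], "delta_rot": [0.0, 0.0, -0.6]}
{"dp": [-1.32, -1.66, 0.74], "delta_rot": [0.0, 0.0, -0.6]}
{"dp": [-1.3, -1.67, 0.74], "delta_rot": [0.0, 0.0, -0.6]}
{"dp": [-1.29, -1.68, 0.74], "delta_rot": [0.0, 0.0, -0.6]}
{"dp": [-1.27, -1.69, 0.74], "delta_rot": [0.0, 0.0, -0.6]}
{"dp": [-1.25, -1.71, 0.74], "delta_rot": [0.0, 0.0, -0.6]}
{"dp": [-1.24, -1.72, 0.74], "delta_rot": [0.0, 0.0, -0.6]}
{"dp": [-1.22, -1.73, 0.74], "delta_rot": [0.0, 0.0, -0.6]}
```

>>> {"api": "drive_tool", "payload": {"motion": [{"dp":[-1.4,-1.6,0],"delta_rot":[0,0,-0.6]},{"dp":[-1.4,-1.6,0],"delta_rot":[0,0,-0.6]},{"dp":[-1.4,-1.6,0],"delta_rot":[0,0,-0.6]},{"dp":[-1.35,-1.6,0],"delta_rot":[0,0,-0.6]},{"dp":[-1.3,-1.6,1],"delta_rot":[0,0,-0.6]},{"dp":[-1.3,-1.65,1],"delta_rot":[0,0,-0.6]},{"dp":[-1.3,-1.65,1],"delta_rot":[0,0,-0.6]},{"dp":[-1.3,-1.7,1],"delta_rot":[0,0,-0.6]},{"dp":[-1.2,-1.7,1],"delta_rot":[0,0,-0.6]},{"dp":[-1.2,-1.7,1],"delta_rot":[0,0,-0.6]},{"dp":[-1,-1.5,1],"delta_rot":[0,0,-0.6]},{"dp":[0,0,0],"delta_rot":[0,0,0]}]}}

```text
t: 9.75
eef_pos: [0.4608, -0.1364, 0.171]
ee_rot: [0.002, 0.683, 0.731, -0.001]
ft_force: [0.4, -0.7, 0.2]
width: 0.0683
```

```bash
python3 - <<'E'
from h import *
plan([.451,-.149,.088],3.8,5)
f=grab_frame('top');save(f,'top2')
p,r=cur();c=cloud(f)
m=(c[:,2]>.04)&(c[:,2]<.075)&(abs(c[:,0]-.6)<.12)&(abs(c[:,1])<.2)
for k in('jar','cup','spray','tin'):
    for s in silhouettes(k,f)[:1]:
        q=cloud(f,s['region']);z=np.percentile(q[:,2],95);t=q[q[:,2]>z-.006];print(k,z.round(3),((t[:,:2].min(0)+t[:,:2].max(0))/2).round(4))
E
```

```text
from [ 0.4608 -0.1364  0.171 ] rotvec [0.1 0.2 0.1]
{"dp": [-0.23, -0.22, 1.66], "delta_rot": [0.0, 0.0, 0.0]}
{"dp": [-0.23, -0.21, 1.66], "delta_rot": [0.0, 0.0, 0.0]}
{"dp": [-0.23, -0.21, 1.66], "delta_rot": [0.0, 0.0, 0.0]}
{"dp": [-0.24, -0.21, 1.66], "delta_rot": [0.0, 0.0, 0.0]}
{"dp": [-0.24, -0.21, 1.66], "delta_rot": [0.0, 0.0, 0.0]}
jar 0.117 [0.6478 0.0097]
cup 0.102 [ 0.6394 -0.1295]
tin 0.085 [0.6558 0.0885]
```

View pics/top2.png

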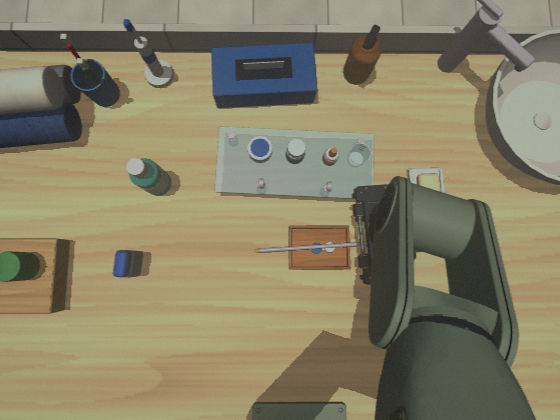

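The jar is upright in the gap (px 297,148), and the gripper is above the right part of the rail. Next I descend on it.

>>> {"api": "drive_tool", "payload": {"motion": [{"dp":[-0.65,-0.5,0.5],"delta_rot":[0,0,0]},{"dp":[-0.6,-0.5,1.5],"delta_rot":[0,0,0]},{"dp":[0,0,2],"delta_rot":[0,0,0]},{"dp":[0,0,2],"delta_rot":[0,0,0]},{"dp":[0,0,1.2],"delta_rot":[0,0,0]},{"dp":[0,0,0.4],"delta_rot":[0,0,0]},{"dp":[0,0,0],"delta_rot":[0,0,0]}]}}

```text
t: 10.7
eef_pos: [0.4598, -0.1507, 0.0957]
ee_rot: [0.008, 0.68, 0.733, 0.002]
ft_force: [-0.8, 0.4, 0.5]
width: 0.0684
```

```bash
python3 - <<'E'
from h import *
plan([.451,-.150,.087],3.8,2)
E
```

```text
from [ 0.4598 -0.1507  0.0957] rotvec [0.9 0.5 0.5]
{"dp": [0.07, -0.44, 0.43], "delta_rot": [0.4, 0.3, 0.3]}
{"dp": [0.07, -0.44, 0.43], "delta_rot": [0.4, 0.3, 0.3]}
```

>>> {"api": "drive_tool", "payload": {"motion": [{"dp":[0,-0.5,0.4],"delta_rot":[0.5,0.3,0.3]},{"dp":[0,-0.5,0.4],"delta_rot":[0.5,0.3,0.3]},{"dp":[0,0,0],"delta_rot":[0,0,0]},{"dp":[0,0,0],"delta_rot":[0,0,0]}]}}

```text
t: 11.1
eef_pos: [0.45, -0.1519, 0.0885]
ee_rot: [-0.001, 0.684, 0.729, -0.0]
ft_force: [0.7, -0.2, 0.5]
width: 0.0681
```

```bash
python3 - <<'E'
from h import *
plan([.451,-.150,.087],3.8,2)
E
```

```text
from [ 0.45   -0.1519  0.0885] rotvec [-0.1 -0.  -0.1]
{"dp": [0.09, 0.05, 0.08], "delta_rot": [-0.0, -0.0, -0.1]}
{"dp": [0.09, 0.05, 0.08], "delta_rot": [-0.0, -0.0, -0.1]}
```

>>> {"api": "drive_tool", "payload": {"motion": [{"dp":[0,0,0.1],"delta_rot":[0,0,0]},{"dp":[0,0,0],"delta_rot":[0,0,0]},{"dp":[0,0,0],"delta_rot":[0,0,0]},{"dp":[0,0,0],"delta_rot":[0,0,0]},{"dp":[0,0,0],"delta_rot":[0,0,0]},{"dp":[0,0,0],"delta_rot":[0,0,0]},{"dp":[0,0,0],"delta_rot":[0,0,0]},{"dp":[0,0,0],"delta_rot":[0,0,0]}], "jaw": 0, "grip_force": 40}}

```text
t: 11.9
eef_pos: [0.4507, -0.152, 0.0883]
ee_rot: [0.0, 0.684, 0.73, 0.0]
ft_force: [0.3, -0.4, 0.5]
width: 0.0079
```

```bash
python3 - <<'E'
from h import *
print(get_state()['joint_pos'].round(2))
# staging: eyes centre E, yaw -2.5 ; grip at shelf y=-345
E_=np.array([.576,.0093]);y=np.radians(-2.5);d=np.array([-np.sin(y),np.cos(y)])
print(E_-.36*d)
plan([*(E_-.36*d),.16],-2.5,10)
E
```

```text
[-0.35  0.4   2.06  0.    0.68 -0.41]
[ 0.56029702 -0.35035736]
from [ 0.4507 -0.152   0.0883] rotvec [0.1 0.  6.2]
{"dp": [-2.05, 0.97, -0.72], "delta_rot": [0.0, 0.0, 0.6]}
{"dp": [-2.04, 0.99, -0.72], "delta_rot": [0.0, 0.0, 0.6]}
{"dp": [-2.03, 1.01, -0.72], "delta_rot": [0.0, 0.0, 0.6]}
{"dp": [-2.02, 1.03, -0.72], "delta_rot": [0.0, 0.0, 0.6]}
{"dp": [-2.01, 1.05, -0.72], "delta_rot": [0.0, 0.0, 0.6]}
{"dp": [-1.99, 1.08, -0.72], "delta_rot": [0.0, 0.0, 0.6]}
{"dp": [-1.98, 1.1, -0.72], "delta_rot": [0.0, 0.0, 0.6]}
{"dp": [-1.97, 1.12, -0.72], "delta_rot": [0.0, 0.0, 0.6]}
{"dp": [-1.96, 1.14, -0.72], "delta_rot": [0.0, 0.0, 0.6]}
{"dp": [-1.95, 1.16, -0.72], "delta_rot": [0.0, 0.0, 0.6]}
```

>>> {"api": "drive_tool", "payload": {"motion": [{"dp":[0,0,-1],"delta_rot":[0,0,0]},{"dp":[0,0,-2],"delta_rot":[0,0,0]},{"dp":[0,0,-2],"delta_rot":[0,0,0]},{"dp":[-1,0,-1.5],"delta_rot":[0,0,0]},{"dp":[-2,0,0],"delta_rot":[0,0,0.7]},{"dp":[-2.5,0,0],"delta_rot":[0,0,0.7]},{"dp":[-2.5,0.5,0],"delta_rot":[0,0,0.7]},{"dp":[-2.5,1,0],"delta_rot":[0,0,0.7]},{"dp":[-2.5,1.5,0],"delta_rot":[0,0,0.7]},{"dp":[-2.5,2,0],"delta_rot":[0,0,0.7]},{"dp":[-2,2,0],"delta_rot":[0,0,0.7]},{"dp":[-1,1.5,0],"delta_rot":[0,0,0.7]}]}}

```text
t: 13.1
eef_pos: [0.5408, -0.3423, 0.1641]
ee_rot: [0.002, 0.719, 0.695, 0.0]
ft_force: [0.1, 0.9, -0.4]
width: 0.0079
```

```bash
python3 - <<'E'
from h import *
plan([.5603,-.35,.15],-2.5,3)
E
```

```text
from [ 0.5408 -0.3423  0.1641] rotvec [0.2 0.1 0.5]
{"dp": [-0.23, 0.66, 0.47], "delta_rot": [0.1, 0.0, 0.2]}
{"dp": [-0.23, 0.66, 0.47], "delta_rot": [0.1, 0.0, 0.2]}
{"dp": [-0.23, 0.66, 0.47], "delta_rot": [0.1, 0.0, 0.2]}
```

>>> {"api": "drive_tool", "payload": {"motion": [{"dp":[0,0.6,0.4],"delta_rot":[0.1,0,0.3]},{"dp":[0,0.4,0.4],"delta_rot":[0.1,0,0.2]},{"dp":[0,0,0],"delta_rot":[0,0,0]},{"dp":[0,0,0],"delta_rot":[0,0,0]}]}}

```text
t: 13.5
eef_pos: [0.5513, -0.3423, 0.1559]
ee_rot: [-0.0, 0.723, 0.691, -0.001]
ft_force: [1.0, -0.7, -0.8]
width: 0.0077
```

```bash
python3 - <<'E'
from h import *
p,r=cur();print(p.round(4),r.as_matrix().round(3).tolist())
rd=r.apply([1,0,0])
tip=p+r.apply([0,0,.0618])
for n in('top','side'):
    f=grab_frame(n);save(f,n+'3')
    im=f['image'][:,:,::-1]
    e=proj(f,[.576,-.03,.075]);u,v=e.round().astype(int)
    w=(80,60);cr=im[max(0,v-w[1]):v+w[1],max(0,u-w[0]):u+w[0]]
    cv2.imwrite(f'pics/{n}3c.png',cv2.resize(cr,None,fx=5,fy=5,interpolation=cv2.INTER_CUBIC));print(n,'crop origin',u-w[0],v-w[1])
    for k in('rail_end_a','eyes'):
        for q in place_of(k,f)[:3]: print(n,k,round(q['p'],2),px(f,q['point']).round(1))
    for s in silhouettes('rail',f)[:1]:
        print('rail p',s['p']);vv,uu=np.nonzero(s['region'])
        L=cv2.fitLine(np.stack([uu,vv],1).astype(np.float32),cv2.DIST_HUBER,0,.01,.01).ravel();print('line',L.round(3),'u',uu.min(),uu.max())
    print('pred rail pts',[proj(f,tip+rd*k).round(1).tolist() for k in(.05,.25)],'pred eyes',[proj(f,[.576+.0436*k,.0093+k,.075]).round(1).tolist() for k in(-.08,-.07,.07,.08)])
E
```

```text
[ 0.5513 -0.3423  0.1559] [[0.044, 0.999, -0.002], [0.999, -0.044, -0.002], [-0.002, -0.002, -1.0]]
top crop origin 233 124
top rail_end_a 0.92 [341.2 193. ]
top rail_end_a 0.4 [262.4 151.1]
top eyes 0.9 [296.9 185.1]
top eyes 0.32 [394.5 245.1]
rail p 0.58
line [9.99000e-01 4.40000e-02 3.99234e+02 1.92332e+02] u 344 454
pred rail pts [[435.9, 193.5], [343.2, 189.2]] pred eyes [[331.5, 186.1], [327.0, 185.9], [263.5, 183.0], [258.9, 182.8]]
side crop origin 158 142
side rail_end_a 0.8 [222.2 185.7]
side rail_end_a 0.7 [146.6 146.2]
side eyes 0.58 [248.9 207.5]
rail p 0.72
line [  0.955   0.295 233.714 241.363] u 153 324
pred rail pts [[164.7, 156.4], [220.9, 183.4]] pred eyes [[225.8, 195.6], [228.9, 197.2], [277.0, 220.9], [280.7, 222.8]]
```

View pics/top3c.png

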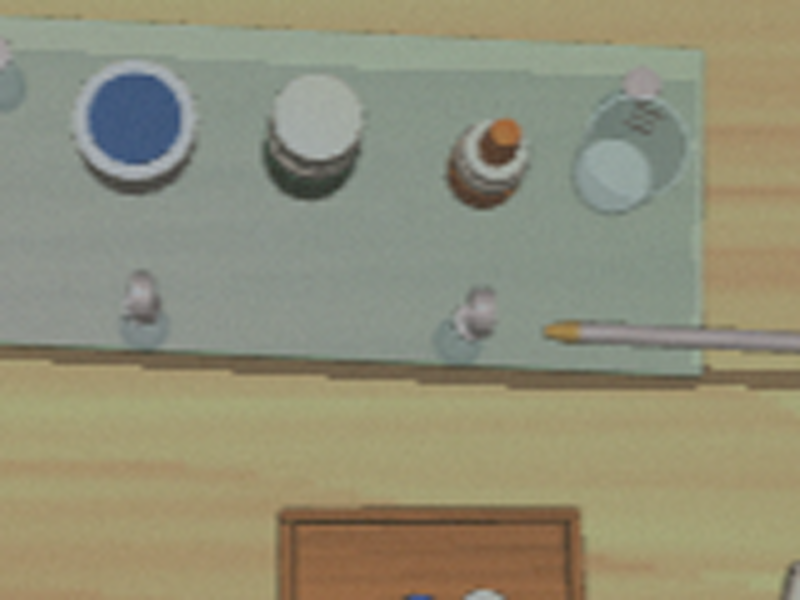

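View pics/side3c.png

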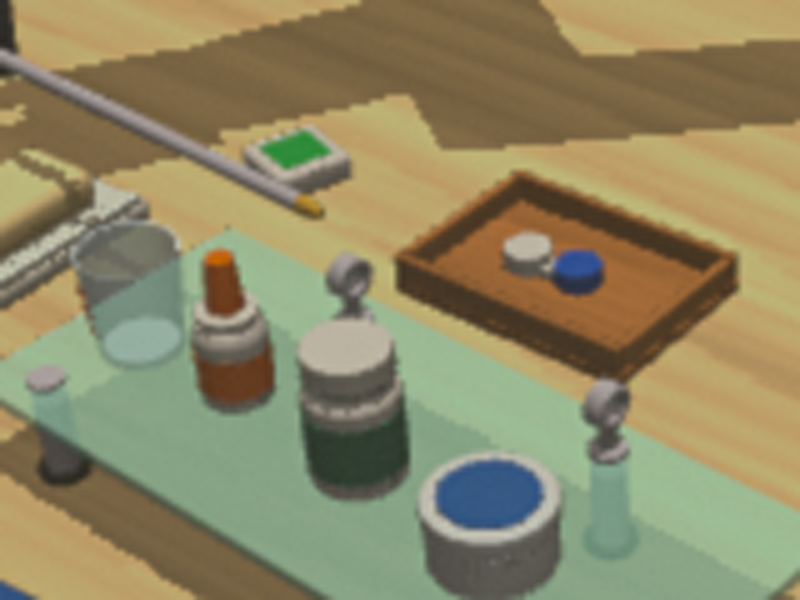

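The rail tip (side px 222,184) is held straight, short of the right eyelet (228,197). The left eyelet is at (279,223). I align on the line and lower next.

>>> {"api": "drive_tool", "payload": {"motion": [{"dp":[0,0.5,0.8],"delta_rot":[-0.1,0.1,0]},{"dp":[0,0.4,0.8],"delta_rot":[0,0,0]},{"dp":[0,0,0],"delta_rot":[0,0,0]},{"dp":[0,0,0],"delta_rot":[0,0,0]}]}}

```text
t: 14.3
eef_pos: [0.5616, -0.3436, 0.1384]
ee_rot: [0.0, 0.723, 0.691, 0.0]
ft_force: [-0.9, 0.0, 0.1]
width: 0.0082
```

```bash
python3 - <<'E'
from h import *
plan([.5617,-.342,.1368],-2.5,1)
E
```

```text
from [ 0.5616 -0.3436  0.1384] rotvec [ 0.1  0.  -0.1]
{"dp": [0.16, 0.01, 0.16], "delta_rot": [0.1, 0.0, -0.1]}
```

>>> {"api": "drive_tool", "payload": {"motion": [{"dp":[0.1,0,0.15],"delta_rot":[0.1,0,0]},{"dp":[0,0,0],"delta_rot":[0,0,0]}]}}

```text
t: 14.5
eef_pos: [0.5615, -0.3425, 0.1364]
ee_rot: [-0.001, 0.723, 0.691, -0.001]
ft_force: [-0.9, -0.1, -0.9]
width: 0.008
```

```bash
cat > look.py <<'E'
from h import *
p,r=cur();print(p.round(4),np.degrees((Rd(-2.5).inv()*r).as_rotvec()).round(2))
rd=r.apply([1,0,0]);g=p+r.apply([0,0,.0618]);out=[]
for n in('top','side'):
    f=grab_frame(n);im=f['image'][:,:,::-1]
    u,v=proj(f,[.5735,-.066,.075]).round().astype(int)
    cr=cv2.resize(im[v-20:v+20,u-24:u+24],None,fx=8,fy=8,interpolation=cv2.INTER_CUBIC)
    def P(X): return tuple(int(k) for k in ((proj(f,X)-[u-24,v-20])*8).round())
    print(n,'origin',u-24,v-20,'rail',P(g+rd*.2),P(g+rd*.251),'eyeR',P([.577-.0437*.075,.0093-.075,.075]))
    h=cr.copy();cv2.line(h,P(g+rd*.2),P(g+rd*.35),(0,0,255),1)
    out.append(np.hstack([cr,h]))
cv2.imwrite(f'pics/{sys.argv[1]}.png',cv2.resize(np.vstack(out),(720,600)))
E
python3 look.py l1
```

```text
[ 0.5615 -0.3425  0.1364] [0.09 0.   0.08]
top origin 305 166 rail (473, 169) (288, 161) eyeR (194, 156)
side origin 203 176 rail (5, 73) (127, 134) eyeR (192, 165)
```

View pics/l1.png

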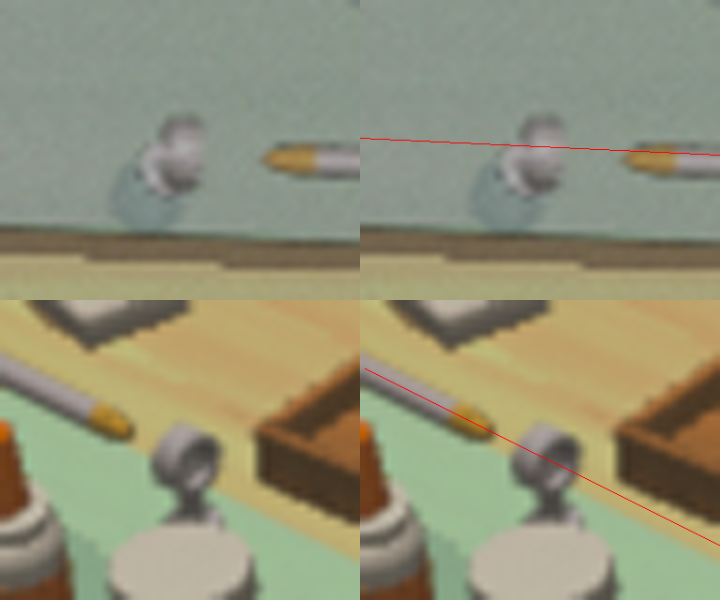

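The tip (top px ~340,187) is in line with the right eyelet to about 0.5 mm in both views, slightly too far to the front. I nudge +x and feed through the first eyelet.

>>> {"api": "drive_tool", "payload": {"motion": [{"dp":[0.3,0.07,0],"delta_rot":[0,0,0]},{"dp":[0.7,0,0],"delta_rot":[0,0,0]},{"dp":[0.8,0,0],"delta_rot":[0,0,0]},{"dp":[0.7,0,0],"delta_rot":[0,0,0]},{"dp":[0.5,0,0],"delta_rot":[0,0,0]},{"dp":[0,0,0],"delta_rot":[0,0,0]}]}}

```text
t: 15.2
eef_pos: [0.5639, -0.3095, 0.1375]
ee_rot: [0.0, 0.723, 0.691, -0.0]
ft_force: [0.5, -0.2, 0.1]
width: 0.0079
```

```bash
cat >> h.py <<'E'
def online(y,x0=.5777,z=.1366): plan([x0+.0437*(y-.0093),y,z],-2.5,1);print(get_state()['ft_force'].round(2),get_state()['moment'].round(2))
E
python3 - <<'E'
from h import *
online(-.3)
E
python3 look.py l2
```

```text
from [ 0.5639 -0.3095  0.1375] rotvec [-0.   0.  -0.1]
{"dp": [0.95, -0.01, 0.09], "delta_rot": [-0.0, 0.0, -0.1]}
[ 0.53 -0.2   0.08] [-0.12 -0.11  0.  ]
[ 0.5639 -0.3095  0.1375] [ 0.01 -0.02  0.06]
top origin 305 166 rail (354, 160) (169, 151) eyeR (194, 156)
side origin 203 176 rail (81, 110) (207, 173) eyeR (192, 165)
```

View pics/l2.png

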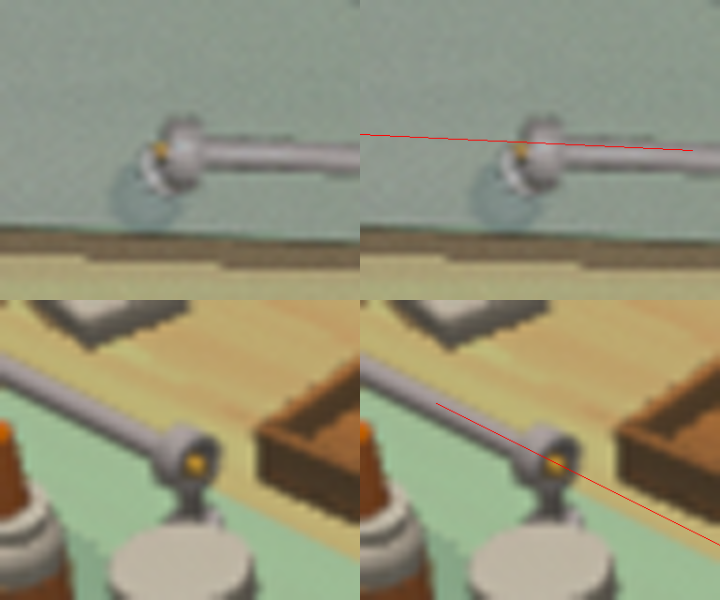

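The brass tip is inside the first eyelet bore (side view ~229,198) with no force. I continue toward the second.

>>> {"api": "drive_tool", "payload": {"motion": [{"dp":[0.6,0,0.04],"delta_rot":[0,0,-0.1]},{"dp":[1,0,0.03],"delta_rot":[0,0,0]},{"dp":[1,0,0],"delta_rot":[0,0,0]},{"dp":[1,0,0],"delta_rot":[0,0,0]},{"dp":[1,0,0],"delta_rot":[0,0,0]},{"dp":[0.5,0,0],"delta_rot":[0,0,0]},{"dp":[0,0,0],"delta_rot":[0,0,0]}]}}

```text
t: 16.0
eef_pos: [0.5662, -0.2546, 0.1366]
ee_rot: [0.0, 0.722, 0.692, -0.0]
ft_force: [-0.2, -0.2, -0.2]
width: 0.0081
```

```bash
python3 - <<'E'
from h import *
online(-.2)
E
```

```text
from [ 0.5662 -0.2546  0.1366] rotvec [-0.  0.  0.]
{"dp": [5.46, -0.0, 0.0], "delta_rot": [-0.0, 0.0, 0.0]}
[-0.22 -0.17 -0.19] [-0.09 -0.05  0.07]
```

>>> {"api": "drive_tool", "payload": {"motion": [{"dp":[0.6,0,0],"delta_rot":[0,0,0]},{"dp":[1,0,0],"delta_rot":[0,0,0]},{"dp":[1.2,0,0],"delta_rot":[0,0,0]},{"dp":[1.2,0,0],"delta_rot":[0,0,0]},{"dp":[1,0,0],"delta_rot":[0,0,0]},{"dp":[0.5,0,0],"delta_rot":[0,0,0]},{"dp":[0,0,0],"delta_rot":[0,0,0]}]}}

```text
t: 16.7
eef_pos: [0.5688, -0.1945, 0.1367]
ee_rot: [0.0, 0.722, 0.692, -0.0]
ft_force: [0.1, 0.3, -0.9]
width: 0.0081
```

```bash
python3 - <<'E'
from h import *
online(-.15)
p,r=cur();rd=r.apply([1,0,0]);g=p+r.apply([0,0,.0618]);out=[]
for n in('top','side'):
    f=grab_frame(n);im=f['image'][:,:,::-1]
    u,v=proj(f,[.58,.07,.075]).round().astype(int)
    cr=cv2.resize(im[v-20:v+20,u-24:u+24],None,fx=8,fy=8,interpolation=cv2.INTER_CUBIC)
    u2,v2=proj(f,[.5735,-.066,.075]).round().astype(int)
    c2=cv2.resize(im[v2-20:v2+20,u2-24:u2+24],None,fx=8,fy=8,interpolation=cv2.INTER_CUBIC)
    print(n,u-24,v-20,u2-24,v2-20);out.append(np.hstack([cr,c2]))
cv2.imwrite('pics/l3.png',cv2.resize(np.vstack(out),(720,600)))
E
```

```text
from [ 0.5688 -0.1945  0.1367] rotvec [0. 0. 0.]
{"dp": [4.45, -0.0, 0.01], "delta_rot": [0.0, 0.0, 0.0]}
[ 0.06  0.26 -0.94] [-0.04 -0.08 -0.  ]
top 244 163 305 166
side 249 200 203 176
```

View pics/l3.png

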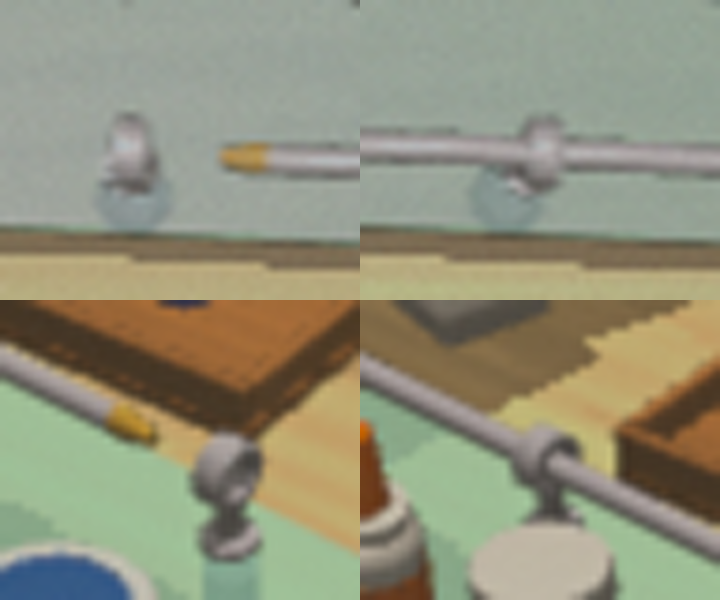

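The rail is through the right eyelet, and the tip (~264,184 top) is in line with the left one in both views. I go on.

>>> {"api": "drive_tool", "payload": {"motion": [{"dp":[0.5,0.02,0],"delta_rot":[0,0,0]},{"dp":[0.7,0,0],"delta_rot":[0,0,0]},{"dp":[0.8,0,0],"delta_rot":[0,0,0]},{"dp":[0.8,0,0],"delta_rot":[0,0,0]},{"dp":[0.8,0,0],"delta_rot":[0,0,0]},{"dp":[0.4,0,0],"delta_rot":[0,0,0]},{"dp":[0,0,0],"delta_rot":[0,0,0]}]}}

```text
t: 17.5
eef_pos: [0.571, -0.1526, 0.1366]
ee_rot: [0.0, 0.723, 0.691, -0.0]
ft_force: [-1.2, 0.0, -1.1]
width: 0.0078
```

```bash
cat > c.py <<'E'
from h import *
online(-.102)
for n in('top','side'):
    f=grab_frame(n)
    I=f['image'].astype(int);R_,G,B=I[...,0],I[...,1],I[...,2]
    a=np.array([.5777,.0093,.075]);d=np.array([.0437,1,0]);d/=np.linalg.norm(d)
    t=np.arange(-.19,.19,.001)
    cols=[]
    for k in t:
        P=proj(f,a+d*k)-.5;x,y=P
        best=0
        for dv in(-1,0,1):
            q=cv2.getRectSubPix(f['image'],(1,1),(float(x),float(y+dv)))[0,0].astype(int);best=max(best,q[0]-q[2]) if 1 else 0
        cols.append(best)
    cols=np.array(cols);on=t[cols>55];print(n,'brass runs',[ (s[0].round(3),s[-1].round(3)) for s in np.split(on,np.nonzero(np.diff(on)>.0015)[0]+1)] if len(on) else None)
    for q in place_of('rail_end_a',f)[:3]+place_of('eyes',f)[:1]+place_of('rail',f)[:1]:
        X=at_z(f,px(f,q['point']),.075);print(n,round(q['p'],2),px(f,q['point']).round(1),'along',((X-a)@d).round(4))
E
python3 c.py
```

```text
from [ 0.571  -0.1526  0.1366] rotvec [ 0.   0.1 -0.1]
{"dp": [5.06, -0.04, -0.0], "delta_rot": [0.0, 0.1, -0.1]}
[-1.22  0.05 -1.14] [-0.08 -0.08 -0.06]
top brass runs [(np.float64(0.081), np.float64(0.089)), (np.float64(0.178), np.float64(0.189))]
top 0.9 [253.9 184.8] along 0.0908
top 0.25 [327.5 158.5] along -0.0697
top 0.74 [297.1 186.4] along -0.0043
top 0.76 [318.2 183.5] along -0.0506
side brass runs [(np.float64(0.078), np.float64(0.189))]
side 0.79 [281.6 227.3] along 0.091
side 0.9 [250.5 210.5] along 0.002
side 0.85 [236.2 200.3] along -0.0488
```

>>> {"api": "drive_tool", "payload": {"motion": [{"dp":[0.6,0,0],"delta_rot":[0,0,0]},{"dp":[0.8,0,0],"delta_rot":[0,0,0]},{"dp":[0.9,0,0],"delta_rot":[0,0,0]},{"dp":[0.9,0,0],"delta_rot":[0,0,0]},{"dp":[0.8,0,0],"delta_rot":[0,0,0]},{"dp":[0.5,0,0],"delta_rot":[0,0,0]},{"dp":[0,0,0],"delta_rot":[0,0,0]}]}}

```text
t: 18.6
eef_pos: [0.5731, -0.104, 0.1365]
ee_rot: [0.0, 0.723, 0.691, -0.0]
ft_force: [0.3, -0.4, -0.6]
width: 0.0082
```

```bash
python3 c.py; python3 - <<'E'
from h import *
for n in('top','side'):
    f=grab_frame(n);save(f,n+'5')
    u,v=proj(f,[.577,.009,.075]).round().astype(int);cr=f['image'][v-50:v+50,u-100:u+100,::-1]
    cv2.imwrite(f'pics/{n}5c.png',cv2.resize(cr,None,fx=4,fy=4,interpolation=cv2.INTER_CUBIC));print(u-100,v-50)
E
python3 -c "
import cv2,numpy as np
cv2.imwrite('pics/b5.png',cv2.resize(np.vstack([cv2.imread(f'pics/{n}5c.png') for n in('top','side')]),(600,600)))"
```

```text
from [ 0.5731 -0.104   0.1365] rotvec [ 0.   0.  -0.1]
{"dp": [0.2, -0.03, -0.01], "delta_rot": [0.0, 0.0, -0.1]}
[ 0.3  -0.42 -0.63] [-0.03 -0.15 -0.01]
top brass runs [(np.float64(0.126), np.float64(0.138)), (np.float64(0.178), np.float64(0.189))]
top 0.58 [235.2 183.2] along 0.1322
top 0.71 [298.5 188.1] along -0.0075
top 0.69 [294.3 183.8] along 0.0021
side brass runs [(np.float64(-0.171), np.float64(-0.151)), (np.float64(0.124), np.float64(0.189))]
side 0.77 [301.4 235.6] along 0.1385
side 0.57 [250.  209.3] along -0.0019
side 0.9 [249.1 206.3] along -0.0109
195 134
152 159
```

View pics/b5.png

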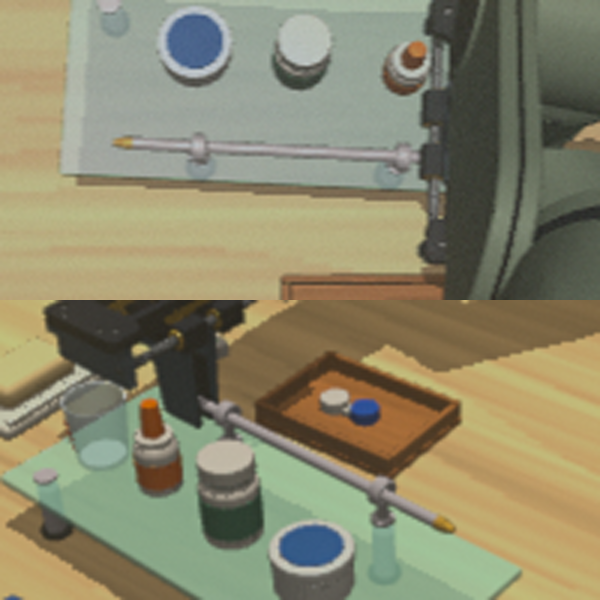

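The rail is through both eyelets. The left tip (top ~233,181) is about 64 mm past the eyelet centre against a target of 65. I nudge ~1.3 mm, then release with a small opening because the cup is behind.

>>> {"api": "drive_tool", "payload": {"motion": [{"dp":[0.13,0,0],"delta_rot":[0,0,0]},{"dp":[0,0,0.07],"delta_rot":[0,0,0]},{"dp":[0,0,0],"delta_rot":[0,0,0]}]}}

```text
t: 19.4
eef_pos: [0.573, -0.1042, 0.1357]
ee_rot: [0.0, 0.724, 0.69, -0.0]
ft_force: [-0.9, -0.3, -0.8]
width: 0.0083
```

>>> {"api": "drive_tool", "payload": {"motion": [{"dp":[0,0,0],"delta_rot":[0,0,0]},{"dp":[0,0,0],"delta_rot":[0,0,0]},{"dp":[0,0,0],"delta_rot":[0,0,0]},{"dp":[0,0,0],"delta_rot":[0,0,0]},{"dp":[0,0,-0.5],"delta_rot":[0,0,0]},{"dp":[0,0,-1],"delta_rot":[0,0,0]},{"dp":[0,0,-1.5],"delta_rot":[0,0,0]},{"dp":[0,0,-2.5],"delta_rot":[0,0,0]},{"dp":[0,0,-2.5],"delta_rot":[0,0,0]},{"dp":[0,0,-2.5],"delta_rot":[0,0,0]},{"dp":[0,0,-1],"delta_rot":[0,0,0]}], "jaw": 0.28}}

```text
t: 20.5
eef_pos: [0.5727, -0.104, 0.2577]
ee_rot: [0.0, 0.724, 0.69, -0.0]
ft_force: [0.5, 1.2, -0.6]
width: 0.0252
```

>>> {"api": "drive_tool", "payload": {"motion": [{"dp":[-1,-2,0],"delta_rot":[0,0,0]},{"dp":[-2,-2.5,0],"delta_rot":[0,0,0]},{"dp":[-3,-2.5,0],"delta_rot":[0,0,0]},{"dp":[-3,-2.5,0],"delta_rot":[0,0,0]},{"dp":[-3,-2.5,0],"delta_rot":[0,0,0]},{"dp":[-3,-2,0],"delta_rot":[0,0,0]},{"dp":[-3,-1,0],"delta_rot":[0,0,0]},{"dp":[-3,0,0],"delta_rot":[0,0,0]},{"dp":[-3,0,0],"delta_rot":[0,0,0]},{"dp":[-1,0,0],"delta_rot":[0,0,0]},{"dp":[0,0,0],"delta_rot":[0,0,0]}]}}

```text
t: 21.6
eef_pos: [0.4043, -0.353, 0.2599]
ee_rot: [0.002, 0.723, 0.691, 0.002]
ft_force: [0.5, -0.5, 0.2]
width: 0.0255
```

```bash
python3 c.py; python3 - <<'E'
from h import *
o=[]
for n in('top','side'):
    f=grab_frame(n);save(f,n+'6')
    u,v=proj(f,[.577,.009,.075]).round().astype(int);cr=f['image'][v-50:v+50,u-100:u+100,::-1];print(u-100,v-50)
    o.append(cv2.resize(cr,None,fx=4,fy=3,interpolation=cv2.INTER_CUBIC))
    for k in('jar','cup','spray','tin'):
        for s in silhouettes(k,f)[:1]:
            q=cloud(f,s['region']);z=np.percentile(q[:,2],95);t=q[q[:,2]>z-.006];print(k,z.round(3),((t[:,:2].min(0)+t[:,:2].max(0))/2).round(4))
cv2.imwrite('pics/b6.png',np.vstack(o))
E
```

```text
from [ 0.4043 -0.353   0.2599] rotvec [ 0.3 -0.  -0.1]
{"dp": [25.84, 15.62, 12.42], "delta_rot": [0.3, -0.0, -0.1]}
[ 0.54 -0.51  0.17] [-0.06 -0.09 -0.02]
top brass runs [(np.float64(-0.14), np.float64(-0.129)), (np.float64(0.127), np.float64(0.137))]
top 0.94 [359. 193.] along -0.141
top 0.62 [233.2 185.4] along 0.1363
top 0.65 [294.1 185.9] along 0.0023
top 0.81 [295.5 181.9] along -0.0005
side brass runs [(np.float64(-0.19), np.float64(-0.124)), (np.float64(0.126), np.float64(0.189))]
side 0.95 [205.2 190.9] along -0.1308
side 0.92 [301.4 235.9] along 0.1391
side 0.87 [250.6 210.2] along 0.0015
side 0.74 [250.6 208.4] along -0.003
195 134
jar 0.117 [0.6476 0.0098]
cup 0.102 [ 0.6395 -0.1289]
spray 0.122 [ 0.6387 -0.0693]
tin 0.085 [0.6566 0.0884]
152 159
cup 0.1 [ 0.6438 -0.1266]
spray 0.116 [ 0.6443 -0.0634]
tin 0.083 [0.6596 0.0909]
```

View pics/b6.png

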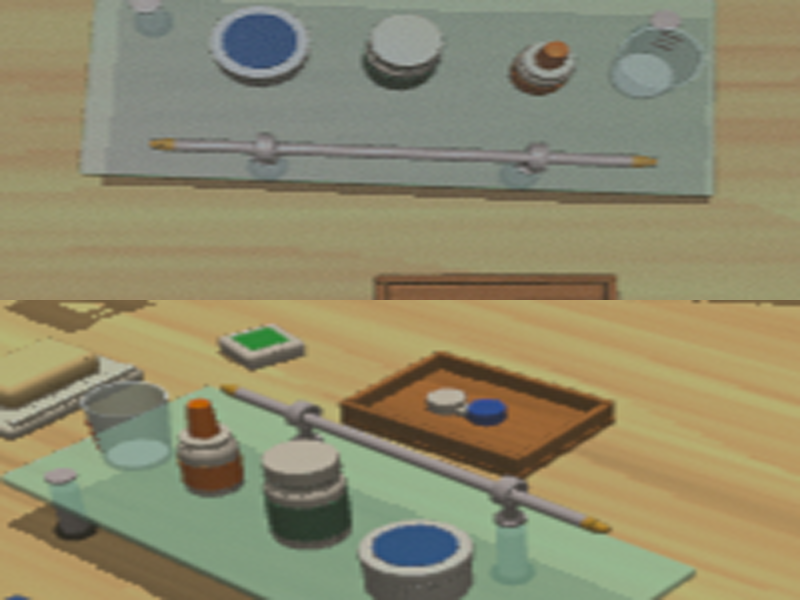

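The rail rests free in both eyelets and everything else is unmoved, but it sits about 1.5 mm toward the right (tips 151 and 657 against eyelets 265 and 538 in the crop, so the nudge was not carried out). I regrip and shift it.

```bash
python3 - <<'E'
from h import *
plan([.5727,-.105,.25],-2.5,12)
E
```

```text
from [ 0.4046 -0.3523  0.2602] rotvec [ 0.3  0.  -0. ]
{"dp": [2.12, 1.31, 0.09], "delta_rot": [0.0, 0.0, -0.0]}
{"dp": [2.12, 1.31, 0.09], "delta_rot": [0.0, 0.0, -0.0]}
{"dp": [2.12, 1.31, 0.09], "delta_rot": [0.0, 0.0, -0.0]}
{"dp": [2.12, 1.31, 0.09], "delta_rot": [0.0, 0.0, -0.0]}
{"dp": [2.12, 1.31, 0.09], "delta_rot": [0.0, 0.0, -0.0]}
{"dp": [2.12, 1.31, 0.09], "delta_rot": [0.0, 0.0, -0.0]}
{"dp": [2.12, 1.31, 0.09], "delta_rot": [0.0, 0.0, -0.0]}
{"dp": [2.12, 1.31, 0.09], "delta_rot": [0.0, 0.0, -0.0]}
{"dp": [2.12, 1.31, 0.09], "delta_rot": [0.0, 0.0, -0.0]}
{"dp": [2.12, 1.31, 0.09], "delta_rot": [0.0, 0.0, -0.0]}
{"dp": [2.12, 1.31, 0.09], "delta_rot": [0.0, 0.0, -0.0]}
{"dp": [2.12, 1.31, 0.09], "delta_rot": [0.0, 0.0, -0.0]}
```

>>> {"api": "drive_tool", "payload": {"motion": [{"dp":[1.5,1,0],"delta_rot":[0,0,0]},{"dp":[2.1,1.3,0],"delta_rot":[0,0,0]},{"dp":[2.1,1.3,0],"delta_rot":[0,0,0]},{"dp":[2.1,1.3,0],"delta_rot":[0,0,0]},{"dp":[2.1,1.3,0],"delta_rot":[0,0,0]},{"dp":[2.1,1.3,0],"delta_rot":[0,0,0]},{"dp":[2.1,1.3,0],"delta_rot":[0,0,0]},{"dp":[2.1,1.3,0],"delta_rot":[0,0,0]},{"dp":[2.1,1.3,0],"delta_rot":[0,0,0]},{"dp":[2.1,1.3,0],"delta_rot":[0,0,0]},{"dp":[1.5,1,0],"delta_rot":[0,0,0]},{"dp":[0,0,0],"delta_rot":[0,0,0]}]}}

```text
t: 23.7
eef_pos: [0.5571, -0.133, 0.2605]
ee_rot: [0.003, 0.724, 0.69, 0.002]
ft_force: [0.4, -0.2, 0.0]
width: 0.0257
```

```bash
python3 - <<'E'
from h import *
plan([.5727,-.106,.2],-2.5,2)
E
```

```text
from [ 0.5571 -0.133   0.2605] rotvec [ 0.4  0.1 -0.3]
{"dp": [1.39, 0.69, 3.03], "delta_rot": [0.2, 0.0, -0.1]}
{"dp": [1.39, 0.71, 3.03], "delta_rot": [0.2, 0.0, -0.1]}
```

>>> {"api": "drive_tool", "payload": {"motion": [{"dp":[1.2,0.6,1],"delta_rot":[0.2,0,-0.1]},{"dp":[1.2,0.6,2],"delta_rot":[0.2,0.1,-0.1]},{"dp":[0,0,2.5],"delta_rot":[0,0,0]},{"dp":[0,0,0.5],"delta_rot":[0,0,0]},{"dp":[0,0,0],"delta_rot":[0,0,0]},{"dp":[0,0,0],"delta_rot":[0,0,0]}]}}

```text
t: 24.3
eef_pos: [0.5705, -0.1093, 0.1975]
ee_rot: [-0.001, 0.724, 0.69, -0.0]
ft_force: [1.1, -0.2, 0.7]
width: 0.0251
```

```bash
python3 - <<'E'
from h import *
plan([.5727,-.106,.1355],-2.5,4)
E
```

```text
from [ 0.5705 -0.1093  0.1975] rotvec [-0.1 -0.  -0.2]
{"dp": [0.08, 0.05, 1.55], "delta_rot": [-0.0, -0.0, -0.0]}
{"dp": [0.08, 0.05, 1.55], "delta_rot": [-0.0, -0.0, -0.0]}
{"dp": [0.08, 0.05, 1.55], "delta_rot": [-0.0, -0.0, -0.0]}
{"dp": [0.08, 0.05, 1.55], "delta_rot": [-0.0, -0.0, -0.0]}
```

>>> {"api": "drive_tool", "payload": {"motion": [{"dp":[0.1,0.2,0.8],"delta_rot":[-0.1,0,-0.2]},{"dp":[0,0,1.6],"delta_rot":[0,0,0]},{"dp":[0,0,1.5],"delta_rot":[0,0,0]},{"dp":[0,0,1.2],"delta_rot":[0,0,0]},{"dp":[0,0,0.5],"delta_rot":[0,0,0]},{"dp":[0,0,0.2],"delta_rot":[0,0,0]},{"dp":[0,0,0],"delta_rot":[0,0,0]}]}}

```text
t: 25.0
eef_pos: [0.5757, -0.11, 0.1412]
ee_rot: [0.004, 0.723, 0.691, 0.003]
ft_force: [0.8, 0.1, -0.3]
width: 0.0254
```

```bash
python3 - <<'E'
from h import *
plan([.5727,-.106,.1355],-2.5,1)
E
```

```text
from [ 0.5757 -0.11    0.1412] rotvec [ 0.6  0.1 -0.1]
{"dp": [0.39, -0.33, 0.56], "delta_rot": [0.6, 0.1, -0.1]}
```

>>> {"api": "drive_tool", "payload": {"motion": [{"dp":[0,-0.2,0.35],"delta_rot":[0.3,0.1,0]},{"dp":[0,-0.1,0.15],"delta_rot":[0.2,0,0]},{"dp":[0,0,0],"delta_rot":[0,0,0]},{"dp":[0,0,0],"delta_rot":[0,0,0]}]}}

```text
t: 25.4
eef_pos: [0.5733, -0.11, 0.1373]
ee_rot: [0.002, 0.723, 0.691, 0.002]
ft_force: [0.5, -0.3, -0.6]
width: 0.0257
```

```bash
python3 - <<'E'
from h import *
online(-.107,z=.1355)
E
```

```text
from [ 0.5733 -0.11    0.1373] rotvec [ 0.3 -0.  -0.1]
{"dp": [0.3, -0.09, 0.18], "delta_rot": [0.3, -0.0, -0.1]}
[ 0.5  -0.34 -0.63] [ 0.03 -0.05 -0.  ]
```

Good enough to grip. I close gently (15 N).

>>> {"api": "drive_tool", "payload": {"motion": [{"dp":[0,-0.08,0.1],"delta_rot":[0.3,0,0]},{"dp":[0,0,0],"delta_rot":[0,0,0]},{"dp":[0,0,0],"delta_rot":[0,0,0]},{"dp":[0,0,0],"delta_rot":[0,0,0]},{"dp":[0,0,0],"delta_rot":[0,0,0]},{"dp":[0,0,0],"delta_rot":[0,0,0]}], "jaw": 0, "grip_force": 15}}

```text
t: 26.0
eef_pos: [0.5727, -0.11, 0.1367]
ee_rot: [-0.0, 0.723, 0.691, 0.0]
ft_force: [0.0, -0.2, -0.7]
width: 0.008
```

>>> {"api": "drive_tool", "payload": {"motion": [{"dp":[0.2,0,0],"delta_rot":[0,0,0]},{"dp":[0,0,0],"delta_rot":[0,0,0]},{"dp":[0,0,0],"delta_rot":[0,0,0]}]}}

```text
t: 26.3
eef_pos: [0.5728, -0.1079, 0.1367]
ee_rot: [0.0, 0.723, 0.691, 0.0]
ft_force: [0.6, -1.0, 0.7]
width: 0.0081
```

```bash
python3 - <<'E'
from h import *
print(np.mean([get_state()['eef_pos'] for _ in range(5)],0).round(4))
E
python3 c.py
```

```text
[ 0.5728 -0.1079  0.1367]
from [ 0.5728 -0.1079  0.1367] rotvec [ 0.   0.  -0.1]
{"dp": [0.59, -0.02, 0.01], "delta_rot": [0.0, 0.0, -0.1]}
[ 0.61 -1.01  0.67] [-0.08 -0.13 -0.04]
top brass runs [(np.float64(0.128), np.float64(0.14)), (np.float64(0.178), np.float64(0.189))]
top 0.87 [232.2 184.3] along 0.1386
top 0.97 [294.8 186.6] along 0.0008
top 0.7 [295.6 181.8] along -0.0007
side brass runs [(np.float64(-0.174), np.float64(-0.154)), (np.float64(0.127), np.float64(0.189))]
side 0.92 [304.3 237.3] along 0.1462
side 0.58 [207.5 190.7] along -0.1273
side 0.48 [165.1 191.5] along -0.2012
side 0.68 [248.  209.8] along -0.0039
side 0.73 [250.1 207.9] along -0.0051
```

Moved about 2 mm (wanted 1.5). I release and retreat, then check.

>>> {"api": "drive_tool", "payload": {"motion": [{"dp":[0,0,0],"delta_rot":[0,0,0]},{"dp":[0,0,0],"delta_rot":[0,0,0]},{"dp":[0,0,0],"delta_rot":[0,0,0]},{"dp":[0,0,0],"delta_rot":[0,0,0]},{"dp":[0,0,-0.5],"delta_rot":[0,0,0]},{"dp":[0,0,-1],"delta_rot":[0,0,0]},{"dp":[0,0,-1.5],"delta_rot":[0,0,0]},{"dp":[0,0,-2.5],"delta_rot":[0,0,0]},{"dp":[0,0,-2.5],"delta_rot":[0,0,0]},{"dp":[0,0,-2.5],"delta_rot":[0,0,0]},{"dp":[0,0,-1],"delta_rot":[0,0,0]}], "jaw": 0.28}}

```text
t: 27.8
eef_pos: [0.5723, -0.1079, 0.2583]
ee_rot: [-0.001, 0.723, 0.691, -0.0]
ft_force: [0.6, 0.7, 0.1]
width: 0.0255
```

>>> {"api": "drive_tool", "payload": {"motion": [{"dp":[-1,-2,0],"delta_rot":[0,0,0]},{"dp":[-2,-2.5,0],"delta_rot":[0,0,0]},{"dp":[-3,-2.5,0],"delta_rot":[0,0,0]},{"dp":[-3,-2.5,0],"delta_rot":[0,0,0]},{"dp":[-3,-2.5,0],"delta_rot":[0,0,0]},{"dp":[-3,-2,0],"delta_rot":[0,0,0]},{"dp":[-3,-1,0],"delta_rot":[0,0,0]},{"dp":[-3,0,0],"delta_rot":[0,0,0]},{"dp":[-3,0,0],"delta_rot":[0,0,0]},{"dp":[-1,0,0],"delta_rot":[0,0,0]},{"dp":[0,0,0],"delta_rot":[0,0,0]}]}}

```text
t: 28.9
eef_pos: [0.4046, -0.3575, 0.2605]
ee_rot: [0.001, 0.722, 0.692, 0.002]
ft_force: [0.2, 0.6, 0.2]
width: 0.0253
```

```bash
python3 c.py; python3 - <<'E'
from h import *
o=[]
for n in('top','side'):
    f=grab_frame(n);save(f,n+'7')
    u,v=proj(f,[.577,.009,.075]).round().astype(int);cr=f['image'][v-50:v+50,u-100:u+100,::-1];print(u-100,v-50)
    o.append(cv2.resize(cr,None,fx=4,fy=3,interpolation=cv2.INTER_CUBIC))
    for k in('jar','cup','spray','tin'):
        for s in silhouettes(k,f)[:1]:
            q=cloud(f,s['region']);z=np.percentile(q[:,2],95);t=q[q[:,2]>z-.006];print(k,z.round(3),((t[:,:2].min(0)+t[:,:2].max(0))/2).round(4))
cv2.imwrite('pics/b7.png',np.vstack(o))
E
```

```text
from [ 0.4046 -0.3575  0.2605] rotvec [ 0.2 -0.   0. ]
{"dp": [26.24, 15.66, 12.47], "delta_rot": [0.2, -0.0, 0.0]}
[0.2  0.6  0.18] [-0.02 -0.1   0.01]
top brass runs [(np.float64(-0.138), np.float64(-0.127)), (np.float64(0.129), np.float64(0.139))]
top 0.87 [358.6 188.1] along -0.14
top 0.84 [291.8 185.1] along 0.0074
top 0.97 [295.3 184.2] along -0.0002
side brass runs [(np.float64(-0.19), np.float64(-0.122)), (np.float64(0.128), np.float64(0.189))]
side 0.66 [207.9 189.4] along -0.1303
side 0.6 [300.4 239.1] along 0.1435
side 0.53 [253.8 237.1] along 0.0677
side 0.59 [248.9 208.6] along -0.0053
side 0.64 [253.6 207.9] along 0.0008
195 134
jar 0.117 [0.6476 0.0107]
cup 0.102 [ 0.6394 -0.1294]
spray 0.122 [ 0.6392 -0.0692]
tin 0.085 [0.6566 0.0884]
152 159
jar 0.115 [0.6513 0.0116]
cup 0.1 [ 0.6435 -0.1279]
spray 0.118 [ 0.6438 -0.0658]
tin 0.083 [0.6615 0.0916]
```

View pics/b7.png

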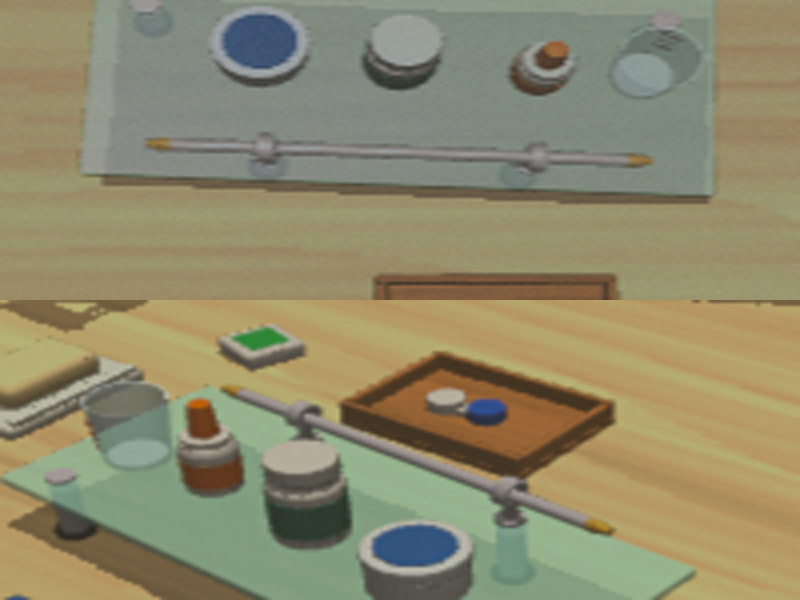

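The rail is now centred to about 1 mm (tips 146 and 654, eyelets 265 and 538 in the crop), and everything is standing. I hand in.

```bash
python3 -c "
from rig import *
print(finish_job())"
```

```text
the job is handed in; nothing more can be done
None
```

The job is done and handed in: the jar stands in the gap and the rail runs through both eyelets, released. It took about 30 s of the 64 s.

- **Jar:** it was the thing standing in the rail's line. I lifted it back into the gap between the tin and the spray, upright on the glass and about 70 mm behind the rail.
- **Rail:** I slid it in from the right, over the soap dish, because the mouthwash blocks the left end. After the first release it sat about 1.5 mm too far right, because a small correcting nudge had not been carried out. I gripped it again, moved it about 2 mm and let go.

**Last checks:**
- The top view put the rail's two ends at about -138 and +139 mm from the shelf's middle, so it is centred to about 1 mm.
- The side view was less consistent about the rail's ends, giving about -130 and +143 mm. I trusted the top view, because it agreed with the eyelets seen in the same picture.
- The cup, spray and tin read within about 2 mm of where they started.
- The wrist-force readings I took after each move stayed around 1 N.

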